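# Clear the jack bed, jack the tilt plate level and hold it

### The job

With the scraper block in the gripper, not with bare fingers, wipe the three metal chips off the narrow jack bed of the tilt stand, then set the scraper down on the table clear of the stand. Carry the lever jack over by its lug and stand it flat on the bed with its saddle centred under the marked lift pad (within about a centimetre), let go of it, and pump the handle: one full stroke down, let it come all the way back up, then press it fully down again so that the jack alone holds the plate level. Finish while still holding the handle down; leave the other things on the bench where they are.

Things in the scene. Friction and masses are not known exactly. Their poses are not given: they have to be found in the camera images.
- stand: Fixed steel tilt stand; yaw varies. Origin on the table (z 0) straight below the lift pad. Its jack bed is the narrow 6 mm plate to the stand's -y: x -55 to +55, y -225 to +50 mm, top 6 mm above the table, nothing above it for y below -35 mm. Beyond y +50 mm: wider base, grey cross wall at y +75 mm, two hinge cheeks.
- tilt_plate: Hinged aluminium plate 150 x 235 x 8 mm with a white instrument post on it, about 1.5 kg. Origin on its hinge axis (along the stand's x, at y +250 mm, 106 mm up); it reaches to -y; its z is upright when level. At the start it droops 0.072 rad on a stop; upper stop 0.02 rad above level. Its 50 mm wide tongue ends at stand y -30 mm, top 92 mm up drooping, 110 mm level.
- lift_pad (a point): Round rubber lift pad, 44 mm across and 6 mm thick, under the tongue; on the tongue's top the point is marked by a dark disc 26 mm across with a small brass pin. This point is the centre of the pad's underside: 78 mm above the table when drooping, 96 mm when level.
- jack: Loose grey lever jack, 0.9 kg, base 84 mm wide (x) and 12 mm thick, running from y = -125 to +113 mm. Origin at the underside of the base, below the carrying lug; +y points to the saddle, -y to the handle. The saddle axis is at y = +85 mm; the balance point is about at the lug. The saddle rises 50 mm per rad of handle, 30 mm in a full stroke.
- jack_lug (a point): Centre of the top of the jack's carrying lug, 95 mm above the jack's underside: an upright dark steel block 28 mm thick (jack's x) and 40 mm long (jack's y), free on both 28 mm faces down to 15 mm above the jack's underside: grip it there across its thickness.
- saddle_top (a point): Centre of the jack's saddle top, a flat disc 44 mm across; 62 mm above the jack's underside when down, so 68 mm above the table on the bed, 10 mm under the drooping pad.
- jack_handle (a joint): Pump handle of the jack: 0 rad fully up (0.6 rad above level; sprung, comes back up by itself), 0.6 rad fully down (level, at its stop). Hinge axis along the jack's x at y -35 mm, 50 mm above the jack's underside. Pressing the bar takes about 2 N at the top, 6 to 11 N at the bottom under load.
- handle_bar (a point): Centre of the handle's black cross bar: a round bar of 18 mm diameter along the jack's x, 92 mm long, carried by two side arms at x = +-37 mm with 60 mm free between them; 100 mm from the handle's hinge. It stands 106 mm above the jack's underside when up and 50 mm when down. It can be pinched from above or pressed.
- scraper: Loose scraper block, 0.25 kg, standing upright: a white plastic foot 28 mm (x) by 120 mm (y) by 30 mm high with a wooden grip 26 mm (x) by 65 mm (y) above it up to 75 mm. Origin at the centre of its underside. The wide flat faces look along +x and -x.
- chip1: Loose aluminium chip (offcut), 24 x 18 x 10 mm, origin at its underside's centre; lies on the jack bed at the start. The three chips lie within x -30 to +35 mm and y -135 to -65 mm (centres) of the stand's frame.
- chip2: Second chip, same as the first.
- chip3: Third chip, same as the first.
- housing1: Bystander: black domed housing, 72 mm across, 50 mm high.
- housing2: Bystander: a second black domed housing.
- coupling: Bystander: white pipe coupling, 48 mm across, 35 mm high, standing.
- driver: Bystander: screwdriver lying on the table, about 0.2 m long, handle towards its own -x.
- carton: Bystander: cardboard carton 90 x 120 x 80 mm.
- cup: Bystander: grey cup 76 mm across, 85 mm high.
- cap_jar: Bystander: white jar 60 mm across, 70 mm high.
Things that resemble listed ones, but are neither listed nor needed, are in the scene too. What is shaped like the scraper but red or yellow is not meant.

How it is judged:
By the outcome, as a careful person would: the job done as asked, in the order asked, and still so for the second after the job is handed in, while the arm keeps its last pose, push and grip.
It also fails if it takes over 70 s, if anything falls off the work surface, if the arm or the gripper's body presses on something with over 40 N, if the wrist force passes 120 N, or if a joint passes its speed limit or range.

### The arm

A 6-joint arm with a two-finger parallel gripper is mounted at the origin on the work surface. World frame = base frame: x ahead of the robot, y to its left, z up, the work surface at z = 0. Lengths are in m, angles in rad, forces in N, time in s.
With the tool pointing down it reaches from about 0.225 to 0.725 m from the base axis. Payload 3.1 kg.
Tool frame: the origin (TCP) lies at the centre of the arm's flange, where the gripper is bolted on; the fingertips stand 173 mm ahead of it and the grasp point (between the pads) lies 155 mm ahead of it (manip.tip_reach is the distance from the TCP to the fingertips, in m); z points along the fingers, y is the line along which they close (so a half turn about z gives the same grasp; the last joint's range is limited). The gripper opens to 85 mm and grips with 20 to 120 N. Pads are 22 mm wide; open, the fingers measure 114 mm over their backs; the gripper's body (76 mm by 85 mm) begins 54 mm behind the grasp point. The pads swing forward as they close: fully open they stand 13 mm farther back than shut.
Start: joints at [-0.128, 0.048, 0.099, 1.622, 0, 1.443], TCP at [0.525, -0, 0.405] pointing down, gripper open.
Joint ranges: [-2.91, 2.91], [-0.99, 1.94], [-1.21, 1.42], [-2.12, 2.29], [-1.49, 1.47], [-3.14, 3.14]. Speed limits (rad/s): [2.79, 2.79, 3.14, 3.14, 3.14, 3.14].

### API

Orientations are given as a unit quaternion [x, y, z, w].
In Python, from workcell import readout, viewer, finish_job, manip gives the robot as it stands.
- The arm moves only by the tool arm_command, never from a script. Its argument "motion" is a list of rows, each a list of 6 numbers: the shift along the tool's x, y, z scaled (see below), then the turn, a rotation vector about the tool's x, y, z scaled (see below). A call has 1 to 12 rows; each row shifts and turns the commanded pose from where the row before left it, along the tool's axes as they then stand; what a row does not reach is not made up. The controller multiplies each number of a shift by 0.3 m and each number of a turn by 45 degrees. A row lasts 1/8 s, in which the tool goes at most 62.5 mm and 10.7 degrees, less where a joint would pass 70% of its speed; a pose out of reach is approached as far as the arm can. A call with a number of a shift or a turn outside -1 to 1 is refused whole. A call with a gripper value outside its range is refused whole. "gripper" is the finger opening in mm, from 0 to 85.4, set as the call begins (left out, the last holds). The fingers move at their own pace and stop on an object; the grip force is fixed at half the most. Time passes only in rows, so rows that do not move let the fingers close. It gives the time, the measured TCP pose, the force, the opening and the grip force at its end, in the units of the state.
- readout.state(): the state, without advancing time (a new reading comes with each control period).
- viewer.snapshot(name): name is "scene" or "side" or "wrist"; returns the picture (420x560x3 uint8, red, green, blue); there is no depth.
- viewer.camera_info(name): a dict with "camera_matrix" (3x3 intrinsics, pixels), "camera_from_world" (4x4, takes a point from world to camera coordinates); the wrist camera has in their place "tool_from_camera" (4x4, takes a point from camera to tool coordinates, whose origin is the TCP and whose axes are the flange's). Camera axes: x right, y up, looking along -z (the intrinsics and any distortion apply to the point x, -y, -z); pixel columns grow to the right and rows downward; lengths in m; the calibration is good to about 2 mm. A picture is of the moment at which its call begins: read the wrist's pose just before it. camera_info takes no time and is no camera call.
- finish_job(): hands the job in; it is judged then, once.
The state is a dict: "clock": time; "joint_positions": joint angles; "qvel": joint speeds; "tau": joint torques, N m; "ee_pos": TCP position; "eef_rot": TCP orientation; "contact_force": force on the tool from outside, world axes, zero at the start; "wrist_torque": the same for the moment, N m; "gripper_width": finger opening in m; "gripper_force": force on a finger pad.
Only numpy, scipy, OpenCV 4.12 (cv2) and the standard library are available. Lean on these libraries where they do the work, as an engineer would, in place of code of your own. Each camera call takes 0.05 s, during which the arm holds its last target. There are 200 camera calls.

## Working session

There is one attempt and no reset: what is moved stays moved. The work goes in short steps, Python scripts to look and compute and a tool call to move; the robot and the scene stay as the last step left them, time stands still between calls to the robot, and variables do not carry over. Pictures are saved under pics/ and viewed, at most 10 in all, crops included, and the job is handed in when it is done.

Besides the shell and the picture viewer there is one more tool, called after ">>>" in YAML: its name, and indented under it one key for each argument. arm_command: Moves the arm, as the interface text tells. Its arguments: {"type":"object","properties":{"motion":{"type":"array","items":{"type":"array","items":{"type":"number","minimum":-1,"maximum":1}}},"gripper":{"type":"number"}},"required":["motion"]}

```bash
ls; mkdir -p pics; python3 - <<'E'
from workcell import readout, viewer, manip
import cv2,numpy as np
for n in ["scene","side","wrist"]:
    im=viewer.snapshot(n); cv2.imwrite(f"pics/{n}0.png",im[:,:,::-1]); print(n,{k:np.round(v,4).tolist() for k,v in viewer.camera_info(n).items() if not isinstance(v,str)})
print(readout.state()); print(manip.tip_reach)
E
```

```text
pics
scene {'camera_matrix': [[512.9515, 0.0, 273.4888], [0.0, 512.9515, 206.3859], [0.0, 0.0, 1.0]], 'camera_from_world': [[-0.8016, 0.5978, -0.0054, 0.4419], [-0.4254, -0.564, 0.7078, 0.152], [0.4201, 0.5697, 0.7064, -1.7322], [0.0, 0.0, 0.0, 1.0]]}
side {'camera_matrix': [[398.4339, 0.0, 278.6603], [0.0, 398.4339, 217.0141], [0.0, 0.0, 1.0]], 'camera_from_world': [[0.7206, -0.693, -0.0246, -0.3932], [0.4121, 0.3994, 0.8189, -0.2394], [-0.5577, -0.6002, 0.5734, -0.9322], [0.0, 0.0, 0.0, 1.0]]}
wrist {'camera_matrix': [[297.2865, 0.0, 282.4437], [0.0, 297.2865, 213.5693], [0.0, 0.0, 1.0]], 'tool_from_camera': [[-0.0006, 0.958, 0.2867, 0.0716], [1.0, 0.0009, -0.0008, 0.0002], [-0.001, 0.2867, -0.958, 0.0305], [0.0, 0.0, 0.0, 1.0]]}
{'clock': 0.15, 'joint_positions': array([-1.27821265e-01,  4.86471450e-02,  9.79759853e-02,  1.62198727e+00,
       -1.81470854e-05,  1.44301107e+00]), 'qvel': array([ 0.0015534 , -0.00177205,  0.0048328 , -0.00124693, -0.00175275,
       -0.00026591]), 'tau': array([ 1.92174317e-03, -3.39259207e+01,  3.20423770e+01,  1.53483648e-02,
       -7.92531455e-05, -2.20000692e-05]), 'ee_pos': array([ 5.24858595e-01, -8.19685225e-06,  4.03760302e-01]), 'eef_rot': array([ 7.07119199e-01,  7.07093750e-01, -5.76253482e-04, -7.31347583e-04]), 'contact_force': array([-0.34657755,  0.64259445,  0.889778  ]), 'wrist_torque': array([-0.00688444,  0.01409437,  0.03426534]), 'gripper_force': 0.0, 'gripper_width': 0.08552505861249633}
0.1734
```

View pics/scene0.png

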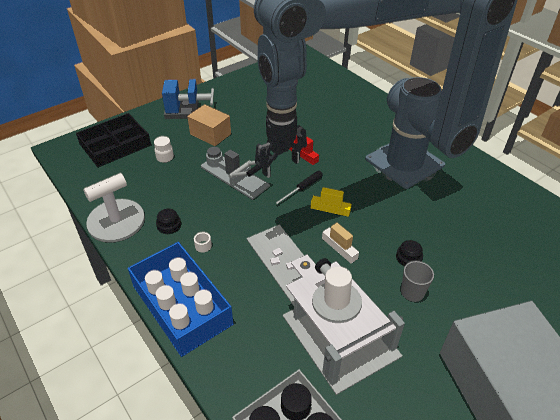

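View pics/side0.png

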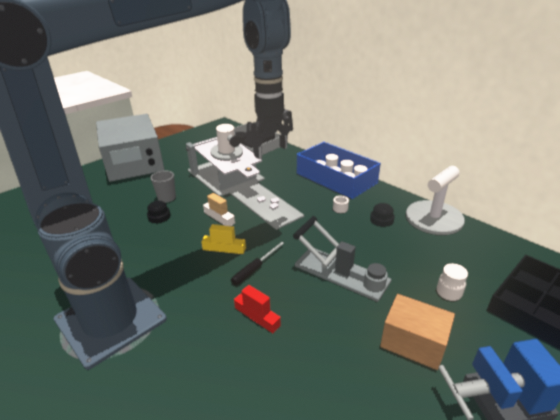

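The scraper candidates in the scene view are white foot with wooden grip at (341,242), yellow at (331,202) and red at (310,150). The white and wood one fits the description. The jack is at (235,172) and the stand at (330,300), with its bed running up to (270,235). I'll confirm these in an enlarged crop.

```bash
cat > h.py <<'E'
import numpy as np,cv2
from workcell import readout, viewer
from scipy.spatial.transform import Rotation as R
def cam(n,st=None):
    i=viewer.camera_info(n);K=np.array(i["camera_matrix"])
    if n=="wrist":
        T=np.eye(4);T[:3,:3]=R.from_quat(st["eef_rot"]).as_matrix();T[:3,3]=st["ee_pos"]
        M=np.linalg.inv(T@np.array(i["tool_from_camera"]))
    else: M=np.array(i["camera_from_world"])
    return K,M
def ray(c,uv):
    K,M=c;u,v=uv
    d=np.array([(u-K[0,2])/K[0,0],-(v-K[1,2])/K[1,1],-1]);r=M[:3,:3].T
    return -r@M[:3,3], r@d
def onz(c,uv,z):
    o,d=ray(c,uv);return o+d*(z-o[2])/d[2]
def proj(c,p):
    K,M=c;q=M[:3,:3]@np.asarray(p)+M[:3,3]
    return np.array([K[0,0]*q[0]/-q[2]+K[0,2],K[1,1]*-q[1]/-q[2]+K[1,2]])
def two(c1,p1,c2,p2):
    a,d=ray(c1,p1);b,e=ray(c2,p2);A=np.stack([d,-e],1)
    s=np.linalg.lstsq(A,b-a,rcond=None)[0];return (a+d*s[0]+b+e*s[1])/2
E
python3 - <<'E'
import cv2,numpy as np
s=cv2.imread("pics/scene0.png");t=cv2.imread("pics/side0.png")
def c(im,x,y,w,h,f): return cv2.resize(im[y:y+h,x:x+w],None,fx=f,fy=f,interpolation=cv2.INTER_CUBIC)
top=np.hstack([c(s,240,200,160,150,2.5),c(s,190,135,160,75,2.5)[:375] if 0 else cv2.copyMakeBorder(c(s,195,135,160,75,2.5),0,187,0,0,cv2.BORDER_CONSTANT)[:375]])
top=cv2.resize(top,(800,375))
bot=np.hstack([c(t,180,115,130,112,2),c(t,285,205,110,112,2)]) 
bot=cv2.copyMakeBorder(bot,0,0,0,800-bot.shape[1],cv2.BORDER_CONSTANT)
cv2.imwrite("pics/c1.png",np.vstack([top,bot]))
E
```

```text
(no output)
```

View pics/c1.png

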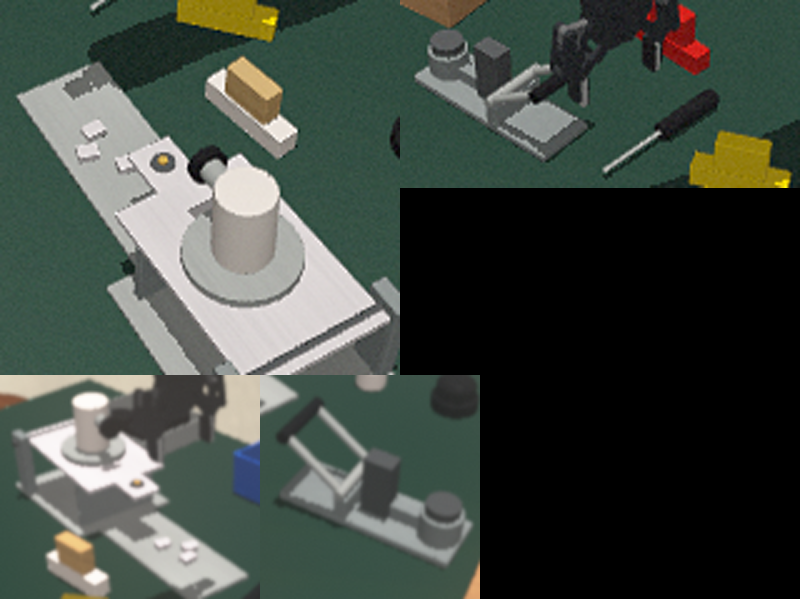

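View pics/wrist0.png

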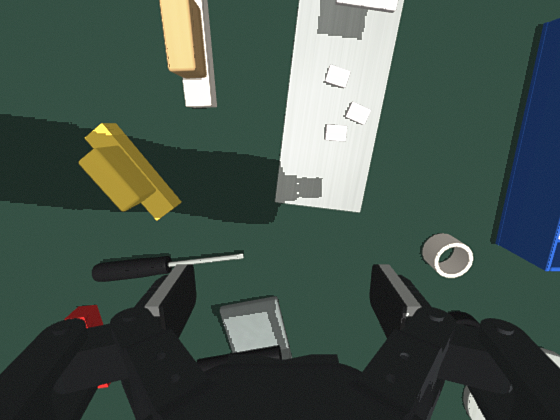

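The crops confirm the white and wood scraper at scene (341,242), the brass pin at about (305,264), and three chips on the bed. In the wrist view the bed end corners are (276,202) and (361,213), and the chips are at (337,76), (358,113) and (335,132).

```bash
python3 - <<'E'
from h import *
import cv2
st=readout.state();w=cam("wrist",st);s=cam("scene");d=cam("side")
W=cv2.imread("pics/wrist0.png");S=cv2.imread("pics/scene0.png");D=cv2.imread("pics/side0.png")
# bed edges in wrist: rows scan
g=W.astype(int).min(2); L=[];Rr=[]
for v in range(20,170,5):
    xs=np.where(g[v,270:420]>130)[0]+270
    if len(xs):L.append((xs[0],v));Rr.append((xs[-1]+1,v))
def line(P):
    Q=np.array([onz(w,p,.006)[:2] for p in P]);vx,vy,x,y=cv2.fitLine(Q.astype(np.float32),cv2.DIST_HUBER,0,.001,.001).ravel()
    return (vx,vy,x,y),np.degrees(np.arctan2(vy,vx))
print("L",line(L),"R",line(Rr))
for p in [(276,202),(361,213)]:print("corner",onz(w,p,.006))
for p in [(337,74),(358,111),(335,131)]:print("chip",onz(w,p,.016))
# brass pin
def brass(im,x,y,r=14):
    h=cv2.cvtColor(im[y-r:y+r,x-r:x+r],cv2.COLOR_BGR2HSV);m=cv2.inRange(h,(15,110,100),(32,255,255));M=cv2.moments(m,True);return M['m10']/M['m00']+x-r,M['m01']/M['m00']+y-r
a=brass(S,305,264);b=brass(D,248,169,8);print(a,b,"pin",two(s,a,d,b),onz(s,a,.095),onz(d,b,.095))
# scraper wood top
def wood(im,x0,x1,y0,y1):
    h=cv2.cvtColor(im[y0:y1,x0:x1],cv2.COLOR_BGR2HSV);m=cv2.inRange(h,(8,70,90),(22,200,255))
    c=max(cv2.findContours(m,0,1)[0],key=cv2.contourArea);return cv2.minAreaRect(c),[tuple(q[0]+[x0,y0]) for q in cv2.approxPolyDP(c,1.5,True)]
print(wood(S,320,365,215,255),wood(D,195,240,190,220))
for p in [(203,106),(186,107),(217,106)]:print("scr foot",onz(w,p,.03),onz(w,p,0))
E
```

```text
L ((np.float32(0.123453364), np.float32(0.9923504), np.float32(0.52903205), np.float32(0.08954236)), np.float32(82.90855)) R ((np.float32(0.12570637), np.float32(0.9920675), np.float32(0.64144784), np.float32(0.09872534)), np.float32(82.77844))
corner [ 0.51640362 -0.02282131  0.006     ]
corner [ 0.6258107 -0.037491   0.006    ]
chip [0.58471655 0.12494588 0.016     ]
chip [0.61058195 0.08643151 0.016     ]
chip [0.58553662 0.06453861 0.016     ]
(304.61538461538464, 263.61538461538464) (248.0, 168.5) pin [0.59657821 0.19565477 0.09420347] [0.59782037 0.19550347 0.095     ] [0.59489357 0.19517461 0.095     ]
(((20.88823699951172, 20.547060012817383), (27.44170570373535, 16.161319732666016), 40.60129928588867), [(np.int64(335), np.int64(223)), (np.int64(331), np.int64(226)), (np.int64(330), np.int64(236)), (np.int64(345), np.int64(249)), (np.int64(350), np.int64(246)), (np.int64(352), np.int64(235))]) (((21.999998092651367, 13.0), (24.352798461914062, 15.77786922454834), 30.963754653930664), [(np.int64(209), np.int64(194)), (np.int64(207), np.int64(197)), (np.int64(210), np.int64(207)), (np.int64(220), np.int64(214)), (np.int64(227), np.int64(210)), (np.int64(226), np.int64(200)), (np.int64(214), np.int64(193))])
scr foot [0.438305   0.09111319 0.03      ] [0.43072844 0.09281891 0.        ]
scr foot [0.41971415 0.090101   0.03      ] [0.41051269 0.09171826 0.        ]
scr foot [0.45353477 0.09110239 0.03      ] [0.44728935 0.09280717 0.        ]
```

```bash
cat >> h.py <<'E'
def go(xyz,yaw=None):
    "shift (units of .3 m, current tool axes) and turn about tool z (units of 45deg) to get TCP to xyz / tool-x yaw (deg)"
    st=readout.state();Rm=R.from_quat(st["eef_rot"]).as_matrix()
    sh=Rm.T@(np.array(xyz)-st["ee_pos"])/.3
    y0=np.degrees(np.arctan2(Rm[1,0],Rm[0,0]))
    t=None if yaw is None else -((yaw-y0+180)%360-180)/45
    print("pos",np.round(st["ee_pos"],4),"yaw",round(y0,2),"tilt",np.round(Rm[:2,2],4),"shift",np.round(sh,4),"rows",round(np.abs(sh).max()/.2,1),"turn",t, "q6",round(st["joint_positions"][5],2))
E
python3 - <<'E'
from h import *
s=cam("scene");d=cam("side")
print("wood",two(s,(340.9,235.5),d,(217,203)))
print("lug",two(s,(231,155),d,(346,240)))
print("saddle",two(s,(213.5,149.5),d,(376,272)), onz(s,(213.5,149.5),.062))
print("bar ends", onz(d,(299,235),.1),onz(d,(313,220),.1))
go([.44,.14,.38])
E
```

```text
wood [0.43134302 0.15413632 0.05306828]
lug [ 0.51194389 -0.27781686  0.09956626]
saddle [ 0.51336595 -0.37724072  0.05708913] [ 0.51750137 -0.37419579  0.062     ]
bar ends [ 0.44665248 -0.18125054  0.1       ] [ 0.52035466 -0.16259136  0.1       ]
pos [ 0.5249 -0.      0.4038] yaw 90.0 tilt [-0.0018  0.0002] shift [ 0.4667 -0.2827  0.0798] rows 2.3 turn None q6 1.44
```

>>> arm_command:
  motion:
    - [0.125,-0.078,0.04,0,0,0]
    - [0.125,-0.078,0.04,0,0,0]
    - [0.125,-0.078,0.04,0,0,0]
    - [0.125,-0.078,0.04,0,0,0]
    - [0,0,0,0,0,0]
    - [0,0,0,0,0,0]

```text
clock: 0.9
ee_pos: [0.4315, 0.1499, 0.3567]
eef_rot: [0.707, 0.707, -0.0, 0.0]
contact_force: [-0.4, -0.5, -0.2]
gripper_width: 0.0855
gripper_force: 0.0
```

```bash
python3 - <<'E'
from h import *
st=readout.state();w=cam("wrist",st);im=viewer.snapshot("wrist")[:,:,::-1].copy();cv2.imwrite("pics/w1.png",im)
h=cv2.cvtColor(im,cv2.COLOR_BGR2HSV);m=cv2.inRange(h,(8,70,90),(22,200,255))
c=max(cv2.findContours(m,0,1)[0],key=cv2.contourArea);print(cv2.approxPolyDP(c,2.5,True).reshape(-1,2).tolist())
print(st["ee_pos"],st["contact_force"]);go(st["ee_pos"],90)
E
```

```text
[[270, 165], [266, 172], [269, 239], [294, 240], [294, 170], [290, 165]]
[0.43148438 0.14991708 0.35665795] [-0.36490003 -0.49983823 -0.17630994]
pos [0.4318 0.1495 0.3569] yaw 89.97 tilt [ 0.0006 -0.0004] shift [ 0.0012 -0.0011  0.0008] rows 0.0 turn -0.0006940757811473001 q6 1.76
```

View pics/w1.png

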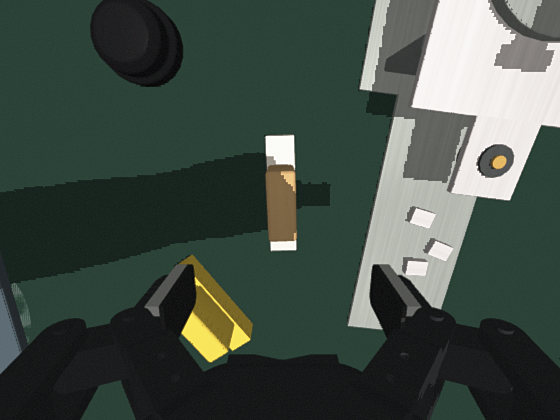

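```bash
python3 - <<'E'
from h import *
st=readout.state();w=cam("wrist",st);im=cv2.imread("pics/w1.png")
for n,p,z in [("wood",(267,172),.075),("wood",(296,172),.075),("wood",(269,240),.075),("wood",(296,240),.075),("foot",(265,135),.03),("foot",(294,135),.03),("foot",(271,250),.03),("foot",(297,250),.03),
 ("bedR",(348,326),.006),("bedL2",(406,118),.006),("bedc",(432,334),.006),("bedR2",(475,200),.006),("bedR3",(440,313),.006)]: print(n,onz(w,p,z)[:2].round(4))
h=cv2.cvtColor(im,cv2.COLOR_BGR2HSV)[140:185,480:520];m=cv2.inRange(h,(15,110,100),(32,255,255));M=cv2.moments(m,True);p=(M['m10']/M['m00']+480,M['m01']/M['m00']+140)
print("pin",p,onz(w,p,.096),onz(w,p,.093))
g=im.astype(int).min(2)
def fit(P):
    Q=np.array([onz(w,p,.006)[:2] for p in P],np.float32);vx,vy,x,y=cv2.fitLine(Q,cv2.DIST_HUBER,0,.001,.001).ravel()
    return np.degrees(np.arctan2(vy,vx)),x,y
Lp=[(np.where(g[v,340:440]>105)[0][0]+340,v) for v in range(190,320,4)]
Rp=[(np.where(g[v,340:520]>105)[0][-1]+341,v) for v in range(215,325,4)]
print(fit(Lp),fit(Rp))
E
```

```text
wood [0.4193 0.1826]
wood [0.4439 0.1825]
wood [0.4202 0.1208]
wood [0.4446 0.1208]
foot [0.4157 0.2114]
foot [0.4437 0.2114]
foot [0.42   0.0913]
foot [0.4481 0.0912]
bedR [ 0.5155 -0.024 ]
bedL2 [0.5594 0.2273]
bedc [ 0.6239 -0.0363]
bedR2 [0.6464 0.1405]
bedR3 [ 0.6295 -0.0051]
pin (498.64331210191085, 161.6751592356688) [0.59876516 0.19351244 0.096     ] [0.60093643 0.19315268 0.093     ]
(np.float32(82.75531), np.float32(0.52662534), np.float32(0.07017213)) (np.float32(82.68207), np.float32(0.637994), np.float32(0.0673186))
```

The picture shows the scraper below the gripper at (281,200), the chips at (422,217), (439,250) and (415,266), and the pin at (499,162). I'll grasp the scraper.

>>> arm_command:
  motion:
    - [0.006,0,0.16,0,0,-0.044]
    - [0,0,0.16,0,0,0]
    - [0,0,0.12,0,0,0]
    - [0,0,0.05,0,0,0]
    - [0,0,0,0,0,0]

```text
clock: 1.58
ee_pos: [0.4315, 0.1511, 0.2093]
eef_rot: [0.695, 0.719, -0.001, -0.0]
contact_force: [1.2, 1.0, 0.9]
gripper_width: 0.0854
gripper_force: 0.0
```

>>> arm_command:
  motion:
    - [0,0,0,0,0,0]
    - [0,0,0,0,0,0]
    - [0,0,0,0,0,0]
    - [0,0,0,0,0,0]
    - [0,0,0,0,0,0]
    - [0,0,0,0,0,0]
    - [0,0,0,0,0,0]
  gripper: 15

```text
clock: 2.45
ee_pos: [0.4318, 0.1519, 0.2107]
eef_rot: [0.695, 0.719, 0.001, 0.0]
contact_force: [-1.2, 0.3, 5.8]
gripper_width: 0.0254
gripper_force: 63.3
```

```bash
python3 - <<'E'
from h import *
c,s=np.cos(np.radians(-7.3)),np.sin(np.radians(-7.3))
def S(x,y): return np.array([.598+c*x-s*y,.193+s*x+c*y])
a=S(-.047,-.1);b=S(.08,-.1);print(a,b)
go([*a,.285],82.7)
E
```

```text
[0.5386745  0.09978259] [0.66464509 0.08364539]
pos [0.4318 0.1519 0.2107] yaw 91.99 tilt [0.0015 0.0004] shift [-0.1861  0.3505 -0.2473] rows 1.8 turn 0.2064533937683892 q6 1.73
```

>>> arm_command:
  motion:
    - [0,0,-0.15,0,0,0]
    - [0,0,-0.1,0,0,0]
    - [-0.06,0.117,0,0,0,0]
    - [-0.063,0.117,0,0,0,0]
    - [-0.063,0.117,0,0,0,0.1]
    - [0,0,0,0,0,0.106]
    - [0,0,0,0,0,0]
    - [0,0,0,0,0,0]

```text
clock: 3.45
ee_pos: [0.538, 0.0998, 0.2837]
eef_rot: [0.75, 0.661, -0.001, -0.001]
contact_force: [0.6, -0.5, -3.0]
gripper_width: 0.0254
gripper_force: 62.2
```

```bash
python3 - <<'E'
from h import *
print(readout.state()["contact_force"]);go([.5387,.0998,.2172],82.7)
st=readout.state();im=viewer.snapshot("wrist")[:,:,::-1];cv2.imwrite("pics/w2.png",im)
E
```

```text
[ 0.59609935 -0.53698702 -2.9519335 ]
pos [0.538  0.0998 0.2837] yaw 82.8 tilt [-0.002  -0.0001] shift [0.0003 0.0029 0.2218] rows 1.1 turn 0.002137725891411593 q6 1.76
```

View pics/w2.png

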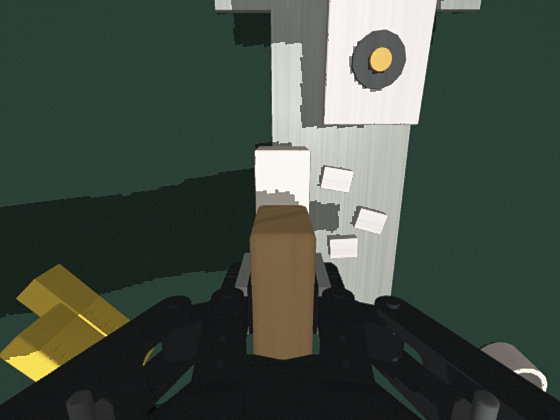

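The scraper stands over the bed's left edge, with all three chips ((337,179), (371,220), (343,248)) to its right and within the foot's length. I'll lower it.

>>> arm_command:
  motion:
    - [0,0,0.15,0,0,0]
    - [0,0,0.05,0,0,0]
    - [0,0,0.016,0,0,0]
    - [0,0,0.004,0,0,0]
    - [0,0,0,0,0,0]

```text
clock: 4.12
ee_pos: [0.5392, 0.0997, 0.2202]
eef_rot: [0.751, 0.661, 0.001, 0.001]
contact_force: [0.0, -0.5, -3.2]
gripper_width: 0.0252
gripper_force: 62.3
```

>>> arm_command:
  motion:
    - [0,0,0.007,0,0,0]
    - [0,0,0.002,0,0,0]
    - [0,0.03,0,0,0,0]
    - [0,0.03,0,0,0,0]
    - [0,0.03,0,0,0,0]
    - [0,0.03,0,0,0,0]
    - [0,0.03,0,0,0,0]

```text
clock: 5.0
ee_pos: [0.5835, 0.094, 0.2168]
eef_rot: [0.751, 0.661, -0.0, -0.001]
contact_force: [-5.6, 0.1, 7.4]
gripper_width: 0.0258
gripper_force: 63.4
```

>>> arm_command:
  motion:
    - [0,0.035,0,0,0,0]
    - [0,0.035,0,0,0,0]
    - [0,0.035,0,0,0,0]
    - [0,0.035,0,0,0,0]
    - [0,0.035,0,0,0,0]
    - [0,0.035,0,0,0,0]
    - [0,0.035,0,0,0,0]
    - [0,0.035,0,0,0,0]
    - [0,0.02,0,0,0,0]
    - [0,0,0,0,0,0]

```text
clock: 6.25
ee_pos: [0.673, 0.0823, 0.2153]
eef_rot: [0.751, 0.661, -0.0, -0.0]
contact_force: [-0.4, 0.6, -1.6]
gripper_width: 0.0254
gripper_force: 62.4
```

```bash
python3 - <<'E'
from h import *
go([.6646,.0836,.217],82.7)
im=viewer.snapshot("wrist")[:,:,::-1];cv2.imwrite("pics/w3.png",im)
s=viewer.snapshot("scene")[190:330,225:385,::-1]
im[-280:,-320:]=cv2.resize(s,None,fx=2,fy=2) if 0 else im[-280:,-320:]
cv2.imwrite("pics/w3.png",cv2.copyMakeBorder(im,0,180,0,0,cv2.BORDER_CONSTANT)) 
a=np.hstack([cv2.resize(im,(440,330)),cv2.resize(s,(360,315))[:330] if 0 else cv2.copyMakeBorder(cv2.resize(s,(360,315)),0,15,0,0,cv2.BORDER_CONSTANT)]);cv2.imwrite("pics/w3.png",a)
E
```

```text
pos [0.673  0.0823 0.2153] yaw 82.69 tilt [-0.0002 -0.0002] shift [ 0.0008 -0.0283 -0.0058] rows 0.1 turn -0.00017322991902864892 q6 1.72
```

View pics/w3.png

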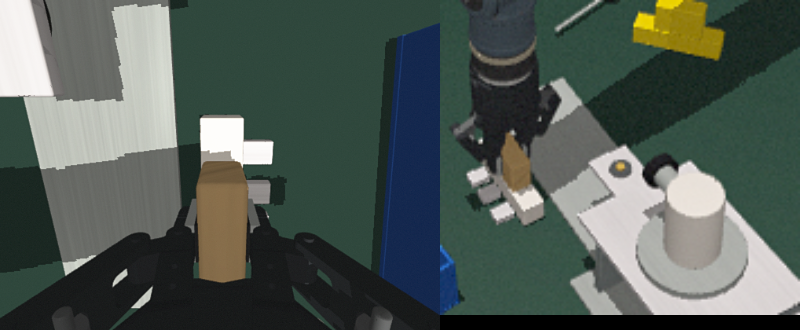

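All three chips lie on the table beyond the bed's far edge: (478,177), (485,197) and (502,212) in the right-hand picture. The bed is clear, so I'll return the scraper.

>>> arm_command:
  motion:
    - [0,0,-0.12,0,0,0]
    - [0,0,-0.13,0,0,0]
    - [0.024,-0.12,0,0,0,0]
    - [0.024,-0.18,0,0,0,0]
    - [0.024,-0.18,0,0,0,0]
    - [0.025,-0.18,0,0,0,0]
    - [0.025,-0.166,0,0,0,0]
    - [0,0,0.1,0,0,0]
    - [0,0,0.1,0,0,0]
    - [0,0,0,0,0,0]

```text
clock: 7.6
ee_pos: [0.4292, 0.15, 0.2286]
eef_rot: [0.751, 0.661, -0.003, -0.001]
contact_force: [0.3, -0.6, -3.0]
gripper_width: 0.0253
gripper_force: 62.4
```

```bash
python3 - <<'E'
from h import *
go([.432,.150,.2117])
E
```

```text
pos [0.4292 0.15   0.2286] yaw 82.73 tilt [-0.0057 -0.0011] shift [0.0012 0.0097 0.0563] rows 0.3 turn None q6 1.89
```

>>> arm_command:
  motion:
    - [0,0,0.03,0,0,0]
    - [0,0,0.02,0,0,0]
    - [0,0,0.007,0,0,0]
    - [0,0,0.0,0,0,0]

```text
clock: 8.1
ee_pos: [0.4315, 0.1502, 0.2141]
eef_rot: [0.751, 0.661, 0.0, 0.0]
contact_force: [-0.3, 0.7, -2.4]
gripper_width: 0.025
gripper_force: 62.5
```

>>> arm_command:
  motion:
    - [0,0,0,0,0,0]
    - [0,0,0,0,0,0]
    - [0,0,0,0,0,0]
    - [0,0,0,0,0,0]
    - [0,0,-0.05,0,0,0]
    - [0,0,-0.15,0,0,0]
    - [0,0,-0.2,0,0,0]
    - [0,0,-0.2,0,0,0]
  gripper: 85

```text
clock: 9.1
ee_pos: [0.4309, 0.1502, 0.3967]
eef_rot: [0.751, 0.661, 0.0, 0.0]
contact_force: [0.1, 0.0, -0.6]
gripper_width: 0.0851
gripper_force: 0.0
```

```bash
python3 - <<'E'
from h import *
go([.51,-.27,.40],90)
E
```

```text
pos [0.4309 0.1502 0.3967] yaw 82.71 tilt [0.0011 0.0002] shift [-1.3559  0.4392 -0.0111] rows 6.8 turn -0.1620050869907977 q6 1.89
```

>>> arm_command:
  motion:
    - [-0.15,0.05,0,0,0,0]
    - [-0.175,0.056,0,0,0,0]
    - [-0.175,0.056,0,0,0,0]
    - [-0.175,0.056,0,0,0,0]
    - [-0.175,0.056,0,0,0,0]
    - [-0.175,0.056,0,0,0,0]
    - [-0.175,0.056,0,0,0,0]
    - [-0.156,0.053,0,0,0,-0.162]
    - [0,0,0,0,0,0]
    - [0,0,0,0,0,0]

```text
clock: 10.35
ee_pos: [0.5102, -0.2698, 0.3946]
eef_rot: [0.707, 0.707, 0.0, -0.0]
contact_force: [-0.2, 0.6, -0.1]
gripper_width: 0.0852
gripper_force: 0.0
```

```bash
python3 - <<'E'
from h import *
st=readout.state();go([.51,-.27,.40],90);np.savez("st4.npz",p=st["ee_pos"],q=st["eef_rot"])
im=viewer.snapshot("wrist")[:,:,::-1]
s=viewer.snapshot("scene")[:,:,::-1];cv2.imwrite("pics/s4.png",s);cv2.imwrite("pics/w4o.png",im)
b=cv2.resize(s[190:300,240:390],(240,176))
o=cv2.copyMakeBorder(im,0,0,0,240,cv2.BORDER_CONSTANT);o[:176,560:]=b;cv2.imwrite("pics/w4.png",o)
E
```

```text
pos [ 0.5102 -0.2698  0.3946] yaw 89.94 tilt [0.0002 0.0004] shift [-0.0006 -0.0006 -0.0181] rows 0.1 turn -0.0012908312228104377 q6 0.97
```

View pics/w4.png

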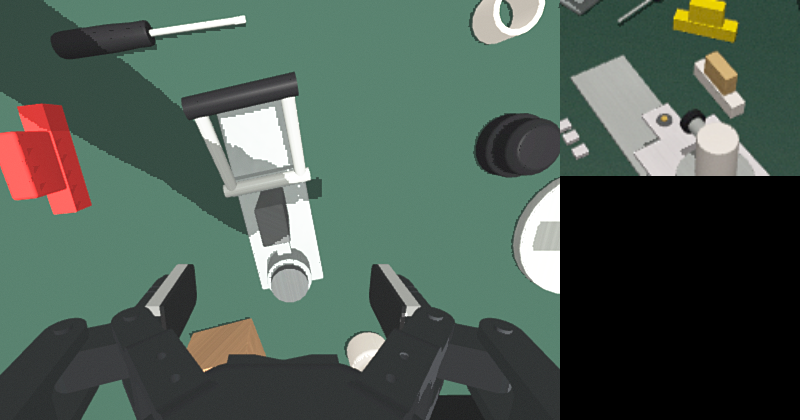

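The bench is clear: the scraper stands upright and the chips lie off the bed. In the wrist view the jack's bar runs from (187,107) to (298,84), the lug is at about (273,220) and the saddle at (290,283).

```bash
python3 - <<'E'
from h import *
d=np.load("st4.npz");w=cam("wrist",dict(ee_pos=d["p"],eef_rot=d["q"]))
im=cv2.imread("pics/w4o.png");g=cv2.cvtColor(im,cv2.COLOR_BGR2GRAY)
m=(cv2.inRange(im,(0,0,0),(75,75,75)))
def blob(x0,x1,y0,y1,m):
    mm=np.zeros_like(m);mm[y0:y1,x0:x1]=m[y0:y1,x0:x1]
    c=max(cv2.findContours(mm,0,1)[0],key=cv2.contourArea);return c
b=blob(175,310,65,125,m);r=cv2.minAreaRect(b);bx=cv2.boxPoints(r);print("bar",r)
e1=(bx[np.argsort(bx[:,0])][:2]).mean(0);e2=(bx[np.argsort(bx[:,0])][2:]).mean(0)
for z in(.106,): 
    E1,E2=onz(w,e1,z),onz(w,e2,z);print(e1,e2,E1,E2,"len",np.linalg.norm(E1-E2),"mid",(E1+E2)/2,"perp ang",np.degrees(np.arctan2(*(E2-E1)[1::-1]))-90)
l=blob(250,296,183,252,m);print("lug",cv2.approxPolyDP(l,2,True).reshape(-1,2).tolist())
print(g[200:256:5,250:300:2])
print("sad");print(g[255:306:3,264:318:3])
for p in [(263,289),(323,277),(309,186),(241,196)]: print("base",p,onz(w,p,.012)[:2])
E
```

```text
bar ((241.80938720703125, 107.65348815917969), (20.617759704589844, 116.4988021850586), 78.19010925292969)
[184.793  119.5751] [298.82578  95.73187] [ 0.42999415 -0.19398148  0.106     ] [ 0.52409094 -0.17571589  0.106     ] len 0.09585320307700801 mid [ 0.47704255 -0.18484869  0.106     ] perp ang -79.01465420071351
lug [[281, 188], [288, 231]]
[[162 164 162 166  80  77  78  79  79  79  79  78  79  80  79  79  77  71
  166 163 164 163 163 156 203]
 [164 164 165  82  77  79  79  78  76  76  77  80  88  96  95  96  91  69
  149 255 255 255 254 252 251]
 [164 166 109  95  94  94  97  99  99  97  96  94  96  93  93  96  94  69
   64 255 253 252 252 252 252]
 [164 162 162  90  96  96  96  97  97  97  93  96  95  97  98  97  95  90
   67 141 255 251 252 252 252]
 [165 161 162 118  92  96  98  97  94  95  94  99  96  98  99  97  96  94
   70  94 255 252 252 252 252]
 [165 162 162 163  91  96  99  99  96  93  97  96  97 100  96  96  96  98
   90  79 255 251 251 252 252]
 [162 161 160 160 173  86  94  98  96  96  95  94  96  98  96  97  96  96
   98  65 255 251 250 251 251]
 [183 255 255 252
[... 1256 characters left out ...]
3 116]
 [250 249 254 162 171 168 171 167 170 168 169 175 168 173 168 255 111 117]
 [255 223 255 164 170 166 171 166 172 170 169 168 165 171 171 165 116 116]
 [116 117 114 169 168 164 169 170 168 169 167 168 168 168 170 115 116 117]
 [118 117 118 140 167 168 168 171 166 167 167 171 167 167 119 116 119 117]
 [116 118 118 116 142 173 166 174 167 168 167 171 171 119 116 118 119 117]
 [117 117 118 117 116 126 168 172 167 174 170 148 118 117 118 116 115 118]
 [118 118 118 118 118 118 118 115 115 116 115 116 119 118 117 117 115 119]]
base (263, 289) [ 0.48455655 -0.40862126]
base (323, 277) [ 0.56413435 -0.39091806]
base (309, 186) [ 0.54272625 -0.2688576 ]
base (241, 196) [ 0.46044178 -0.28103371]
```

```bash
python3 - <<'E'
from h import *
d=np.load("st4.npz");w=cam("wrist",dict(ee_pos=d["p"],eef_rot=d["q"]))
im=cv2.imread("pics/w4o.png");g=cv2.cvtColor(im,cv2.COLOR_BGR2GRAY)
m=cv2.inRange(g,86,108);mm=np.zeros_like(m);mm[195:255,250:296]=m[195:255,250:296]
mm=cv2.morphologyEx(mm,cv2.MORPH_OPEN,np.ones((4,4)));c=max(cv2.findContours(mm,0,1)[0],key=cv2.contourArea)
bx=cv2.approxPolyDP(c,4,True).reshape(-1,2);print("lug",bx.tolist());M=cv2.moments(c);L=onz(w,(M['m10']/M['m00'],M['m01']/M['m00']),.095);print(L,[onz(w,p,.095)[:2].round(4).tolist() for p in bx])
m=cv2.inRange(g,155,180);mm*=0;mm[268:304,268:312]=m[268:304,268:312];mm=cv2.morphologyEx(mm,cv2.MORPH_OPEN,np.ones((5,5)))
c=max(cv2.findContours(mm,0,1)[0],key=cv2.contourArea);e=cv2.fitEllipse(c);Sd=onz(w,e[0],.062);print("saddle",e,Sd)
v=(Sd-L)[:2];print(np.linalg.norm(v),np.degrees(np.arctan2(v[1],v[0])))
col=g[60:130,[200,215,230,245,260,275,290]]
for i,x in enumerate([200,215,230,245,260,275,290]):
    r=np.where(col[:,i]<70)[0]+60;print(x,r.min(),r.max(),len(r))
E
```

```text
lug [[283, 206], [256, 210], [267, 246], [288, 235]]
[ 0.50113426 -0.28938879  0.095     ] [[0.5112, -0.2712], [0.4858, -0.275], [0.4955, -0.3116], [0.516, -0.3002]]
saddle ((289.2042236328125, 285.10211181640625), (32.31545639038086, 36.080345153808594), 87.63626861572266) [ 0.5182758  -0.37377871  0.062     ]
0.08611324972204981 -78.51811785469232
200 94 116 17
215 90 129 30
230 87 110 17
245 83 106 16
260 80 103 16
275 76 100 17
290 73 95 15
```

>>> arm_command:
  motion:
    - [-0.065,-0.03,0.0,0,0,-0.2]
    - [0,0,0.14,0,0,-0.044]
    - [0,0,0.16,0,0,0]
    - [0,0,0.14,0,0,0]
    - [0,0,0.08,0,0,0]
    - [0,0,0.04,0,0,0]
    - [0,0,0,0,0,0]
    - [0,0,0,0,0,0]

```text
clock: 11.45
ee_pos: [0.502, -0.2896, 0.2278]
eef_rot: [0.636, 0.772, 0.0, 0.002]
contact_force: [-0.1, 0.1, 1.1]
gripper_width: 0.0853
gripper_force: 0.0
```

```bash
python3 - <<'E'
from h import *
go([.5013,-.2893,.225],101);print(readout.state()["contact_force"])
im=viewer.snapshot("wrist")[:,:,::-1];cv2.imwrite("pics/w5.png",im)
E
```

```text
pos [ 0.502  -0.2896  0.2278] yaw 101.01 tilt [ 0.0025 -0.0018] shift [ 0.0013 -0.0022  0.0093] rows 0.0 turn 0.00013183127388805992 q6 0.74
[-0.07354571  0.10599394  1.14627259]
```

View pics/w5.png

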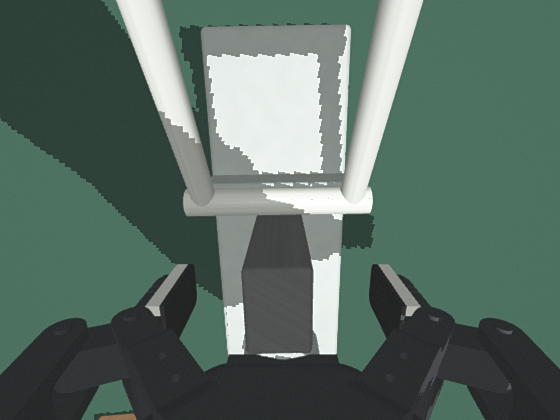

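The lug (278,305) is centred and square between the fingers. I'll grip and lift.

>>> arm_command:
  motion:
    - [0,0,0,0,0,0]
    - [0,0,0,0,0,0]
    - [0,0,0,0,0,0]
    - [0,0,0,0,0,0]
    - [0,0,0,0,0,0]
    - [0,0,0,0,0,0]
    - [0,0,0,0,0,0]
  gripper: 15

```text
clock: 12.38
ee_pos: [0.501, -0.2896, 0.2262]
eef_rot: [0.636, 0.771, -0.001, -0.0]
contact_force: [-4.9, 0.5, 4.3]
gripper_width: 0.0275
gripper_force: 60.2
```

```bash
python3 - <<'E'
from h import *
c,s=np.cos(np.radians(-7.3)),np.sin(np.radians(-7.3))
def S(x,y): return np.array([.598+c*x-s*y,.193+s*x+c*y])
print(S(0,-.175),S(0,-.085));go([*S(0,-.175),.31],-97.3);print(readout.state()["contact_force"])
E
```

```text
[0.57576369 0.01941847] [0.58719951 0.10868897]
pos [ 0.501  -0.2896  0.2262] yaw 100.97 tilt [-0.001  -0.0006] shift [ 0.9636  0.4404 -0.2802] rows 4.8 turn -3.593941568814839 q6 0.74
[-4.86556203  0.49633091  4.27457252]
```

>>> arm_command:
  motion:
    - [0,0,-0.04,0,0,0]
    - [0,0,-0.08,0,0,0]
    - [0,0,-0.12,0,0,0]
    - [0,0,-0.12,0,0,0]
    - [0.06,0.03,-0.07,0,0,0]
    - [0.12,0.055,0,0,0,0]
    - [0.14,0.065,0,0,0,0]
    - [0.15,0.068,0,0,0,0]
    - [0.15,0.068,0,0,0,0]
    - [0.15,0.068,0,0,0,0]
    - [0.12,0.055,0,0,0,0]
    - [0.074,0.032,0,0,0,0]

```text
clock: 13.88
ee_pos: [0.5761, 0.0225, 0.3523]
eef_rot: [0.635, 0.772, -0.0, -0.002]
contact_force: [-0.3, -0.9, -7.1]
gripper_width: 0.0273
gripper_force: 60.1
```

>>> arm_command:
  motion:
    - [0,0,0,0,0,-0.08]
    - [0,0,0,0,0,-0.16]
    - [0,0,0,0,0,-0.2]
    - [0,0,0,0,0,-0.2]
    - [0,0,0,0,0,-0.2]
    - [0,0,0,0,0,-0.2]
    - [0,0,0,0,0,-0.2]
    - [0,0,0,0,0,-0.2]
    - [0,0,0,0,0,-0.2]
    - [0,0,0,0,0,-0.2]
    - [0,0,0,0,0,-0.2]
    - [0,0,0,0,0,-0.2]

```text
clock: 15.38
ee_pos: [0.5759, 0.0202, 0.3522]
eef_rot: [-0.192, 0.981, 0.001, -0.002]
contact_force: [0.1, -0.4, -8.1]
gripper_width: 0.0275
gripper_force: 60.2
```

>>> arm_command:
  motion:
    - [0,0,0,0,0,-0.2]
    - [0,0,0,0,0,-0.2]
    - [0,0,0,0,0,-0.2]
    - [0,0,0,0,0,-0.2]
    - [0,0,0,0,0,-0.2]
    - [0,0,0,0,0,-0.2]
    - [0,0,0,0,0,-0.12]
    - [0,0,0,0,0,-0.034]
    - [0,0,0,0,0,0]
    - [0,0,0,0,0,0]

```text
clock: 16.62
ee_pos: [0.5761, 0.0198, 0.3544]
eef_rot: [-0.66, 0.751, 0.0, -0.0]
contact_force: [0.2, 0.1, -8.4]
gripper_width: 0.0276
gripper_force: 60.2
```

```bash
python3 - <<'E'
from h import *
st=readout.state();go([.5758,.0194,.27],-97.3);print(st["contact_force"],st["wrist_torque"])
np.savez("st6.npz",p=st["ee_pos"],q=st["eef_rot"])
im=viewer.snapshot("wrist")[:,:,::-1];cv2.imwrite("pics/w6.png",im);s=viewer.snapshot("side")[:,:,::-1];cv2.imwrite("pics/d6.png",s);s2=viewer.snapshot("scene")[:,:,::-1];cv2.imwrite("pics/s6.png",s2)
w=cam("wrist",st);g=cv2.cvtColor(im,cv2.COLOR_BGR2GRAY)
print(g[150:260:6,170:400:8])
E
```

```text
pos [0.5761 0.0198 0.3544] yaw -97.33 tilt [-0.0008  0.0004] shift [0.0014 0.0006 0.2813] rows 1.4 turn -0.0007498867966912964 q6 -1.52
[ 0.22256558  0.14474535 -8.43056445] [-0.05377971  0.02257104  0.03851468]
[[100 230 240 228 176 100 245 138 138 240 238 237 238 238 238 238 236 237
  239 238 239 236 135  77 216 235 235  52  58]
 [ 99 141 241 231 197 100 147 138 137 240 239 239 241 240 239 237 237 238
  239 242 245 151 136 138 224 238 232  58  57]
 [ 99  98 234 235 211 107 248 141 137 239 240 241 242 241 245 243 131 136
  139 139 137 137 134 166 230 241 228  59  60]
 [ 99 100 236 237 221 126 246 142 142 239 239 241 241 246 137 138 139 138
  141 135 140 138 131 184 236 240 210  57  58]
 [ 97  98 227 241 226 155 149 144 141 250 159 136 150 141 139 142 141 141
  140 139 140 132 128 128 244 158  53  57  56]
 [100  99 101 240 231 180 108 106 110 111 109 107 111 112 113 111 113 112
  112 110 111 112 113 131 140 141  58  59  58]
 [ 97  99 101 235 233 201 136 145 136 232 155 136 137 137 136 138 135 138
  140 139 136 136 129 134 143 142  59  60  56]
 [ 98 101  95 236 237 215 174 196 197 198
[... 711 characters left out ...]
100 141 141 139 141  60  66  67  67  65  70  62
  141 140 140 140 100  97 101 100  99 100  99]
 [255 255 255  57  99  99  98 139 142 141 139  67  65  66  65  67  69  68
  140 139 139 139  99 100  99 101 100 101 101]
 [203 255 255  97 100  98  99 139 140 140 139  64  67  63  66  66  69  66
  140 140 139 137  98  99  99 100  99 100 100]
 [ 99  95  68 103 102  99 100 140 142 140 142  67  68  65  65  65  68  66
  141 139 139 138  99  99  99 101 101 100 101]
 [ 90 255 255 147 100  97  99 132 140 139 220  66  66  67  64  69  70  69
  136 133 136 138  99  99  99 100 101  99  98]
 [ 95 255 255 155  98  99  99 241 240 139  68  67  65  63  64  66  68  67
   70 141 140 142  98 100 101 101 102  98 100]]
```

The jack hangs straight and centred, carrying about 8.4 N. I'll lower it behind the tongue, then slide it in just above the bed.

>>> arm_command:
  motion:
    - [0,0,0.06,0,0,0]
    - [0,0,0.1,0,0,0]
    - [0,0,0.1,0,0,0]
    - [0,0,0.08,0,0,0]
    - [0,0,0.04,0,0,0]
    - [0,0,0.014,0,0,0]
    - [0,0,0,0,0,0]
    - [0,0,0,0,0,0]

```text
clock: 17.77
ee_pos: [0.5768, 0.0196, 0.2382]
eef_rot: [-0.661, 0.751, -0.001, 0.001]
contact_force: [-0.1, 0.9, -7.9]
gripper_width: 0.0273
gripper_force: 60.3
```

```bash
python3 - <<'E'
from h import *
go([.5872,.1087,.2352],-97.3);print(readout.state()["contact_force"])
E
```

```text
pos [0.5768 0.0196 0.2382] yaw -97.29 tilt [ 0.0029 -0.0003] shift [-0.299   0.0034  0.0101] rows 1.5 turn 0.0001585069784229947 q6 -1.53
[-0.10647266  0.90266515 -7.91323955]
```

>>> arm_command:
  motion:
    - [0,0,0.009,0,0,0]
    - [-0.02,0.002,0,0,0,0]
    - [-0.04,0.001,0,0,0,0]
    - [-0.045,0,0,0,0,0]
    - [-0.045,0,0,0,0,0]
    - [-0.045,0,0,0,0,0]
    - [-0.045,0,0,0,0,0]
    - [-0.04,0,0,0,0,0]
    - [-0.019,0,0,0,0,0]
    - [0,0,0,0,0,0]
    - [0,0,0,0,0,0]

```text
clock: 19.15
ee_pos: [0.5866, 0.1084, 0.234]
eef_rot: [-0.661, 0.751, -0.0, -0.0]
contact_force: [-0.9, 0.6, -8.0]
gripper_width: 0.0271
gripper_force: 60.4
```

```bash
python3 - <<'E'
from h import *
go([.5872,.1087,.2322],-97.3);st=readout.state();print(st["contact_force"],st["wrist_torque"])
E
```

```text
pos [0.5866 0.1084 0.234 ] yaw -97.32 tilt [-0.0002 -0.0006] shift [-0.0013 -0.0018  0.0058] rows 0.0 turn -0.00039217680063832934 q6 -1.37
[-0.94249649  0.6158021  -8.04347126] [-0.09113897 -0.02036075 -0.0168276 ]
```

>>> arm_command:
  motion:
    - [0,0,0.006,0,0,0]
    - [0,0,0.004,0,0,0]
    - [0,0,0,0,0,0]
    - [0,0,0,0,0,0]

```text
clock: 19.65
ee_pos: [0.5868, 0.1083, 0.2322]
eef_rot: [-0.661, 0.751, -0.001, 0.0]
contact_force: [-2.5, -2.8, 0.9]
gripper_width: 0.027
gripper_force: 61.5
```

>>> arm_command:
  motion:
    - [0,0,0,0,0,0]
    - [0,0,0,0,0,0]
    - [0,0,0,0,0,0]
    - [0,0,0,0,0,0]
    - [0,0,-0.05,0,0,0]
    - [0,0,-0.1,0,0,0]
    - [0,0,-0.15,0,0,0]
    - [0,0,-0.15,0,0,0]
    - [0.1,0,0,0,0,0]
    - [0,0,0,0,0,0]
  gripper: 85

```text
clock: 20.9
ee_pos: [0.583, 0.0778, 0.3684]
eef_rot: [-0.66, 0.751, -0.001, 0.001]
contact_force: [-0.1, 1.2, -0.6]
gripper_width: 0.0852
gripper_force: 0.0
```

```bash
python3 - <<'E'
from h import *
st=readout.state();w=cam("wrist",st);print(st["ee_pos"])
im=viewer.snapshot("wrist")[:,:,::-1].copy();s=viewer.snapshot("scene")[:,:,::-1].copy();d=viewer.snapshot("side")[:,:,::-1].copy()
for n,i in zip("wsd",(im,s,d)):cv2.imwrite(f"pics/7{n}.png",i)
c,sn=np.cos(np.radians(-7.3)),np.sin(np.radians(-7.3))
def S(x,y,z): return np.array([.598+c*x-sn*y,.193+sn*x+c*y,z])
# expected features drawn
for x in(-46,46):
    p=proj(w,S(x/1e3,-.2025,.112));print("bar end expected px",p.round(1));cv2.circle(im,tuple(int(v) for v in p),3,(0,0,255),-1)
for x,y in[(-14,-65),(14,-65),(14,-105),(-14,-105)]:
    cv2.circle(im,tuple(int(v) for v in proj(w,S(x/1e3,y/1e3,.101))),2,(0,0,255),-1)
for x,y in[(-42,-210),(42,-210)]: cv2.circle(im,tuple(int(v) for v in proj(w,S(x/1e3,y/1e3,.018))),2,(255,0,255),-1)
a=cv2.resize(s[200:330,225:385],(360,292));b=cv2.resize(d[110:240,170:330],(360,292))
o=np.hstack([cv2.resize(im,(440,330)),np.zeros((330,360,3),np.uint8)]);o[:292,440:]=a
o=np.vstack([o,np.zeros((270,800,3),np.uint8)]);o[300:592,440:]=b
cv2.imwrite("pics/v7.png",o)
E
```

```text
[0.58300056 0.07777169 0.36843046]
bar end expected px [348.2 106.8]
bar end expected px [219.8 107.2]
```

View pics/v7.png

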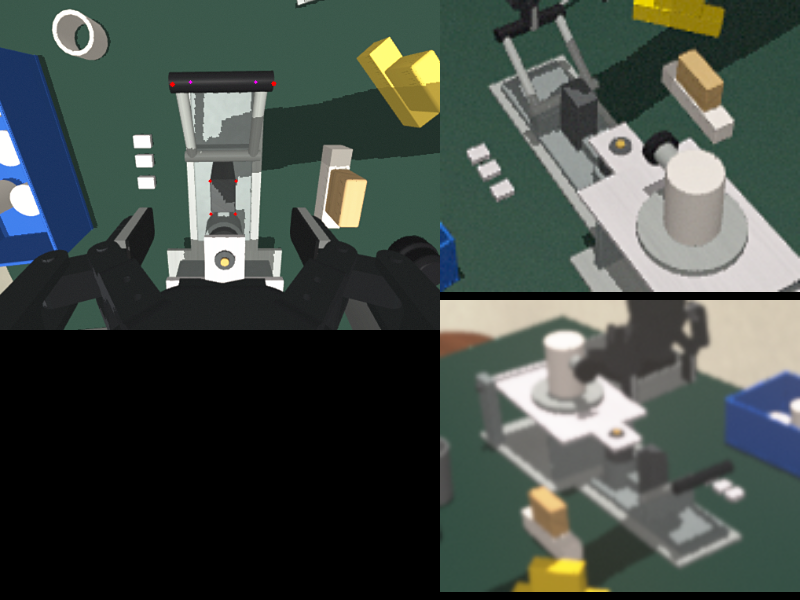

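The red marks predicted for the bar ends and lug land on the jack. The pin at (224,262) sits over the saddle in line with the lug, and the scraper stands on the table clear of the stand. I'll close the fingers and go above the bar.

```bash
python3 - <<'E'
from h import *
st=readout.state();w=cam("wrist",st)
c,sn=np.cos(np.radians(-7.3)),np.sin(np.radians(-7.3))
def S(x,y,z): return np.array([.598+c*x-sn*y,.193+sn*x+c*y,z])
def pin(im,x0,x1,y0,y1):
    m=cv2.inRange(cv2.cvtColor(im[y0:y1,x0:x1],cv2.COLOR_BGR2HSV),(15,110,100),(32,255,255));M=cv2.moments(m,True);return M['m10']/M['m00']+x0,M['m01']/M['m00']+y0
p=pin(cv2.imread("pics/7w.png"),265,305,315,350);print("pin",p,"exp",proj(w,S(0,0,.093)),onz(w,p,.094)-S(0,0,.094))
for n,b in(("s",(290,320,250,275)),("d",(240,258,158,178))):print(n,pin(cv2.imread(f"pics/7{n}.png"),*b))
for y,z in((-.2025,.305),(-.220,.2384)):go(S(0,y,z),-97.3)
E
```

```text
pin (285.51612903225805, 332.9462365591398) exp [282.26403671 329.40961135] [-0.00269201  0.00361184  0.        ]
s (304.61538461538464, 263.61538461538464)
d (248.0, 168.5)
pos [0.5827 0.0793 0.3659] yaw -97.29 tilt [-0.0004  0.0006] shift [ 0.2927 -0.0025  0.203 ] rows 1.5 turn 0.0002450830948823245 q6 -1.42
pos [0.5827 0.0793 0.3659] yaw -97.29 tilt [-0.0004  0.0006] shift [ 0.3511 -0.0026  0.4249] rows 2.1 turn 0.0002450830948823245 q6 -1.42
```

>>> arm_command:
  motion:
    - [0.1,0,0,0,0,0]
    - [0.13,-0.002,0,0,0,0]
    - [0.062,0,0.03,0,0,0]
    - [0,0,0.08,0,0,0]
    - [0,0,0.07,0,0,0]
    - [0,0,0.02,0,0,0]
    - [0,0,0,0,0,0]
    - [0,0,0,0,0,0]
  gripper: 0

```text
clock: 22.05
ee_pos: [0.5727, -0.0078, 0.307]
eef_rot: [-0.661, 0.751, -0.001, 0.001]
contact_force: [0.0, 0.5, 0.2]
gripper_width: -0.0001
gripper_force: 0.0
```

```bash
python3 - <<'E'
from h import *
go([.5723,-.0079,.2944],-97.3);go([.57,-.0252,.2384],-97.3);print(readout.state()["contact_force"])
th=.6-np.linspace(0,.6,11);print(np.round(-np.diff(np.c_[-100*np.cos(th),100*np.sin(th)],axis=0)/300,3).tolist())
E
```

```text
pos [ 0.5727 -0.0078  0.307 ] yaw -97.27 tilt [ 0.0017 -0.0001] shift [0.0006 0.0012 0.0421] rows 0.2 turn 0.0006690322243047023 q6 -1.57
pos [ 0.5727 -0.0078  0.307 ] yaw -97.27 tilt [ 0.0017 -0.0001] shift [0.0588 0.0018 0.2288] rows 1.1 turn 0.0006690322243047023 q6 -1.57
[0.01992834 0.53256051 0.23558202]
[[0.011, 0.017], [0.01, 0.017], [0.009, 0.018], [0.008, 0.018], [0.006, 0.019], [0.005, 0.019], [0.004, 0.02], [0.003, 0.02], [0.002, 0.02], [0.001, 0.02]]
```

>>> arm_command:
  motion:
    - [0,0,0.025,0,0,0]
    - [0,0,0.017,0,0,0]
    - [0.011,0,0.017,0,0,0]
    - [0.01,0,0.017,0,0,0]
    - [0.009,0,0.018,0,0,0]
    - [0.008,0,0.018,0,0,0]
    - [0.006,0,0.019,0,0,0]
    - [0.005,0,0.019,0,0,0]
    - [0.004,0,0.02,0,0,0]
    - [0.003,0,0.02,0,0,0]
    - [0.002,0,0.02,0,0,0]
    - [0.001,0,0.02,0,0,0]

```text
clock: 23.55
ee_pos: [0.5705, -0.0274, 0.2386]
eef_rot: [-0.66, 0.751, -0.003, -0.001]
contact_force: [-2.0, -6.0, 8.4]
gripper_width: -0.0003
gripper_force: 4.0
```

>>> arm_command:
  motion:
    - [0,0,0.004,0,0,0]
    - [0,0,0.004,0,0,0]
    - [0,0,0,0,0,0]
    - [0,0,0,0,0,0]

```text
clock: 24.05
ee_pos: [0.5705, -0.0275, 0.2379]
eef_rot: [-0.66, 0.751, -0.003, -0.001]
contact_force: [-4.1, -6.3, 12.6]
gripper_width: 0.0003
gripper_force: 6.6
```

```bash
cat > chk.py <<'E'
from h import *
go([.57,-.0252,.2384],-97.3);print(readout.state()["contact_force"])
def pin(im,x0,x1,y0,y1):
    im=im[:,:,::-1];m=cv2.inRange(cv2.cvtColor(im[y0:y1,x0:x1].copy(),cv2.COLOR_BGR2HSV),(15,110,100),(32,255,255));M=cv2.moments(m,True);return M['m10']/M['m00']+x0,M['m01']/M['m00']+y0
a=pin(viewer.snapshot("scene"),290,320,240,275);b=pin(viewer.snapshot("side"),240,258,148,178)
print(a,b,two(cam("scene"),a,cam("side"),b))
E
python3 chk.py
```

```text
pos [ 0.5705 -0.0275  0.2379] yaw -97.39 tilt [ 0.003  -0.0057] shift [-0.0073  0.0025 -0.0017] rows 0.0 turn -0.0020064535091983593 q6 -1.61
[-4.12531588 -6.27955534 12.55540739]
(305.0833333333333, 258.5833333333333) (247.5, 163.0) [0.59644493 0.19601483 0.11457022]
```

The first stroke reached the stop: the bar is at level height and the pin has risen 20 mm. Now I'll let the handle come back up.

>>> arm_command:
  motion:
    - [0,0,-0.012,0,0,0]
    - [-0.002,0,-0.022,0,0,0]
    - [-0.004,0,-0.022,0,0,0]
    - [-0.006,0,-0.022,0,0,0]
    - [-0.008,0,-0.022,0,0,0]
    - [-0.009,0,-0.022,0,0,0]
    - [-0.01,0,-0.022,0,0,0]
    - [-0.01,0,-0.022,0,0,0]
    - [-0.01,0,-0.022,0,0,0]
    - [0,0,-0.035,0,0,0]
    - [0,0,-0.035,0,0,0]
    - [0,0,0,0,0,0]

```text
clock: 25.65
ee_pos: [0.5725, -0.0078, 0.3127]
eef_rot: [-0.661, 0.751, -0.0, 0.0]
contact_force: [0.7, -0.3, 0.1]
gripper_width: 0.0003
gripper_force: 0.0
```

>>> arm_command:
  motion:
    - [0,0,0,0,0,0]
    - [0,0,0,0,0,0]
    - [0,0,0,0,0,0]
    - [0,0,0,0,0,0]

```text
clock: 26.15
ee_pos: [0.5722, -0.008, 0.3118]
eef_rot: [-0.661, 0.751, 0.0, -0.0]
contact_force: [-0.5, -0.2, 0.2]
gripper_width: 0.0002
gripper_force: 0.0
```

```bash
python3 - <<'E'
exec(open("chk.py").read())
go([.5723,-.0079,.2944],-97.3)
st=readout.state();w=cam("wrist",st)
im=viewer.snapshot("wrist")[:,:,::-1];cv2.imwrite("pics/8w.png",im)
d=viewer.snapshot("side")[:,:,::-1];cv2.imwrite("pics/8d.png",d)
c,sn=np.cos(np.radians(-7.3)),np.sin(np.radians(-7.3))
def S(x,y,z): return np.array([.598+c*x-sn*y,.193+sn*x+c*y,z])
for n,y,z in(("up",-.2025,.112),("down",-.22,.056)):
    print(n,[(proj(w,S(x,y,z)).round(0).tolist(),proj(cam("side"),S(x,y,z)).round(0).tolist()) for x in(-.046,-.033,.033,.046)])
g=cv2.cvtColor(im,cv2.COLOR_BGR2GRAY)
for x in(190,205,360,375):print(x,g[60:330:6,x])
E
```

```text
pos [ 0.5722 -0.008   0.3118] yaw -97.29 tilt [-0.0004  0.0001] shift [ 0.0579 -0.      0.2446] rows 1.2 turn 0.00018130723130222275 q6 -1.57
[-0.53996947 -0.18547468  0.2282655 ]
(304.61538461538464, 263.61538461538464) (248.0, 168.5) [0.59657821 0.19565477 0.09420347]
pos [ 0.5723 -0.008   0.3119] yaw -97.29 tilt [-0.0002  0.    ] shift [-0.0003 -0.0001  0.0583] rows 0.3 turn 0.00018555841483021142 q6 -1.57
up [([358.0, 250.0], [273.0, 193.0]), ([337.0, 250.0], [277.0, 192.0]), ([230.0, 250.0], [295.0, 185.0]), ([209.0, 250.0], [298.0, 183.0])]
down [([342.0, 201.0], [278.0, 212.0]), ([325.0, 201.0], [281.0, 210.0]), ([241.0, 201.0], [298.0, 203.0]), ([224.0, 201.0], [302.0, 201.0])]
190 [146 147 149 147 149 148 147 148 148 147 148 148 148 148 147 148 149 149
 150 149 148 148 148 149 149 149 148 148 147 150 149 147 149 151 149 147
 148 147 149 147 149  67  67  71  68]
205 [148 148 148 148 148 150 148 148 148 149 148 150 148 149 147 148 147 148
 149 150 148 147 149 148 148 148 148 147 149 108  54  57  62  53 148 148
 150 148 149 152  69  81  69  69  75]
360 [148 147 148 147 147 148 148 147 147 150 148 148 151 149  96  90  90  89
  89  89  89  90  91  90  87  88  89  88  89  90 150 151 152 150 149 149
 148 148 150 152  69  82  71  67  75]
375 [147 148 149 148 147 149 147 149 149 148 150 147 149 149 150  89  90  89
  88  88  88  90  89  86  87  90  88  91  89 154 149 149 147 148 147 150
 148 149 148 149 150  70  69  67  67]
```

The handle is fully up again: the bar's edges are at rows 234–264, as expected. Now the second stroke, held down.

>>> arm_command:
  motion:
    - [0,0,0.035,0,0,0]
    - [0,0,0.023,0,0,0]
    - [0.011,0,0.017,0,0,0]
    - [0.01,0,0.017,0,0,0]
    - [0.009,0,0.018,0,0,0]
    - [0.007,0,0.018,0,0,0]
    - [0.005,0,0.019,0,0,0]
    - [0.004,0,0.019,0,0,0]
    - [0.003,0,0.02,0,0,0]
    - [0.002,0,0.02,0,0,0]
    - [0.001,0,0.02,0,0,0]
    - [0,0,0.02,0,0,0]

```text
clock: 27.85
ee_pos: [0.571, -0.0251, 0.2397]
eef_rot: [-0.66, 0.751, -0.003, -0.0]
contact_force: [-2.4, -5.3, 7.9]
gripper_width: -0.0003
gripper_force: 3.9
```

>>> arm_command:
  motion:
    - [0,0,0.005,0,0,0]
    - [0,0,0.005,0,0,0]
    - [0,0,0.002,0,0,0]
    - [0,0,0,0,0,0]
    - [0,0,0,0,0,0]
    - [0,0,0,0,0,0]
    - [0,0,0,0,0,0]
    - [0,0,0,0,0,0]

```text
clock: 28.85
ee_pos: [0.571, -0.025, 0.2379]
eef_rot: [-0.66, 0.751, -0.003, -0.0]
contact_force: [-4.3, -5.5, 12.5]
gripper_width: 0.0002
gripper_force: 6.6
```

```bash
python3 chk.py
```

```text
pos [ 0.571  -0.025   0.2379] yaw -97.37 tilt [ 0.0037 -0.0048] shift [ 0.001   0.0031 -0.0018] rows 0.0 turn -0.0015199987159689953 q6 -1.6
[-4.34716142 -5.4720672  12.4944455 ]
(305.0833333333333, 258.5833333333333) (247.5, 163.0) [0.59644493 0.19601483 0.11457022]
```

>>> arm_command:
  motion:
    - [0,0,0.006,0,0,0]
    - [0,0,0,0,0,0]
    - [0,0,0,0,0,0]
    - [0,0,0,0,0,0]

```text
clock: 29.45
ee_pos: [0.5709, -0.0251, 0.2375]
eef_rot: [-0.66, 0.751, -0.003, -0.0]
contact_force: [-6.4, -4.8, 17.3]
gripper_width: 0.0004
gripper_force: 9.2
```

The handle is at its stop: 1.8 mm more command moved it only 0.4 mm and raised the force by 5 N. The plate is up and the hold is steady, so I'll hand in.

```bash
python3 -c "
from workcell import finish_job; print(finish_job())"
```

```text
the job is handed in; nothing more can be done
None
```

I handed the job in at about 29 s: the chips are wiped off the bed, the scraper stands on the table clear of the stand, the jack is under the pad, and the handle is held down at its stop after two full strokes. The brass pin rose about 20 mm by camera against 18 mm expected for level, with about 2 mm measurement error, and the saddle is within about 5 mm of the pad centre.

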